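Index the carving turntable by one notch

TASK

Index the carving turntable by one division: press the round black plunger head down with a fingertip, and while it is down use it to turn the table counter-clockwise (seen from above) to the very next notch, then let it spring back all the way up so that it locks there. Nothing is to be picked up: the turned wooden box must stay standing in the middle of the table and the things on the bench stay where they are. Finish clear of everything.

Things in the scene. Friction and masses are not known exactly. Their poses are not given: they have to be found in the camera images.
- indexer: Fixed foot of the indexing turntable: dark green iron, with a steel index plate 217 mm across, its top 60 mm over the bench. Origin on the turning axis at bench level, z up. Eight 20 mm wide notches in the plate's rim, 45 degrees apart; the plunger starts in the one on the body's +x axis; the next one counter-clockwise is 45 degrees from +x towards +y.
- turntable (a joint): Table angle, rad, growing counter-clockwise seen from above; about 0 at the start, 0.785 with the plunger in the next notch; runs from -2.6 to 2.6. Turns stiffly (0.15 N m, so 1 to 2 N at the plunger) and stays where it is left. With the plunger up in a notch the table is locked, with about 1 degree of play either way.
- table_centre (a point): Centre of the top of the turning aluminium disc, 168 mm across, 78 mm over the bench. A radial arm 34 mm wide, flush with the disc, reaches 133 mm from the axis and carries the plunger.
- plunger (a joint): How far the plunger is pressed, m: 0 up, 0.014 at its stop. Sprung upward: 4 N starts it, 8 N takes it down. A tooth on its rod sits from below in a notch; pressed over 9 mm it is under the plate and the table can turn. Let go between notches it rests under the plate (0.009) and the table can still be pushed round by the side of the head; within 2 mm of a notch it springs up and locks.
- plunger_head (a point): Centre of the flat top of the plunger's round black head, 48 mm across, 14 mm thick; 116 mm from the turning axis, 112 mm over the bench when up, 98 mm when fully down. It goes round with the table; a fingertip pressed on it drags it along by friction. Its x axis points away from the turning axis.
- turned_box: Turned wooden box with a knob, 62 mm across and 62 mm high, standing loose in the middle of the disc (its top 140 mm over the bench). Origin: centre of its underside, z up. It rides round with the disc.
- wax_tin: Closed steel tin 60 mm across, 45 mm high, loose on the bench beside the turntable; leave alone. Origin: centre of underside.
- sanding_block: Cork sanding block 65 x 45 x 30 mm, loose beside the turntable; leave alone. Origin: centre of underside.
- chuck_key: Steel T-shaped key, 80 mm shank and 70 mm bar, 12 mm thick, lying loose beside the turntable; leave alone. Origin: middle of the T bar's underside, shank along x.
- mallet: Orange mallet lying to the robot's left, about 290 mm long, head 100 mm wide and 64 mm high; leave alone. Origin: near the middle of its length at bench level, head towards +x.
- gouge: Turning gouge with wooden handle lying to the robot's right, 480 mm long, 28 mm thick; leave alone. Origin: where the blade meets the handle, at bench level, blade along +x.

How it is judged:
By the outcome, as a careful person would: the job done as asked, in the order asked, and still so for the second after the job is handed in, with the robot touching nothing.
It also fails if it takes over 38 s, if anything falls off the work surface, if the arm or the gripper's body presses on something with over 40 N, if the wrist force passes 120 N, or if a joint passes its speed limit or range.

ROBOT

A 7-joint arm with a two-finger parallel gripper is mounted at the origin on the work surface. World frame = base frame: x ahead of the robot, y to its left, z up, the work surface at z = 0. Lengths are in m, angles in rad, forces in N, time in s.
With the tool pointing down it reaches from about 0.4 to 0.875 m from the base axis. Payload 4.4 kg.
Tool frame: the origin (TCP) lies between the finger pads; the fingertips stand 19 mm ahead of it and the grasp point (between the pads) is the TCP; z points along the fingers, y is the direction in which the jaws open and shut (so a half turn about z gives the same grasp; the last joint's range is limited). The gripper opens to 85 mm and grips with 20 to 120 N. Pads are 22 mm wide; open, the fingers measure 114 mm over their backs; the gripper's body (76 mm by 85 mm) begins 54 mm behind the grasp point. The pads swing forward as they close: fully open they stand 13 mm farther back than shut.
Start: joints at [1.145, 0.628, 0.038, 1.517, -0.027, 0.996, -0.02], TCP at [0.229, -0.608, 0.218] pointing down, gripper open.
Joint ranges: [-3.06, 3.06], [-0.37, 2.12], [-1.25, 1.32], [0.18, 2.47], [-1.1, 4.24], [0.23, 1.98], [-2.94, 2.94]. Speed limits (rad/s): [2.57, 2.57, 3.14, 3.14, 3.14, 3.14, 3.14].

INTERFACE

Orientations are given as [roll, pitch, yaw] about the fixed x, y, z axes, in that order (R = Rz(yaw) Ry(pitch) Rx(roll)).
In Python, from station import sense, viewer, bot gives the robot as it stands.
- The arm moves only by the tool send_rows, never from a script. Its argument "commands" is a list of rows, each a list of 7 numbers: the finger opening in m, from 0 to 0.0854, then the shift along the world's x, y, z in m, then the turn, a rotation vector about the world's x, y, z in degrees. In form: [[claw, x, y, z, rx, ry, rz], ...]. A call has exactly 5 rows; each row is the pose to reach, as a shift and turn from the pose measured when the call began; what a row does not reach only later rows make up. A row lasts 1/10 s, in which the tool goes at most 50 mm and 8.59 degrees, less where a joint would pass 70% of its speed; a pose out of reach is approached as far as the arm can. A call with a gripper value outside its range is refused whole. The fingers move at their own pace and stop on an object; "newtons" is the grip in N (left out, the last holds). Time passes only in rows, so rows that repeat a pose let the fingers close, or fill a call up. It gives the time, the measured TCP pose, the force and the opening at its end, in the units of the state.
- sense(): the state, without advancing time (a new reading comes with each control period).
- viewer.grab_frame(name): name is "scene" or "top"; returns a dict with "image" (400x640x3 uint8, red, green, blue), "depth" (400x640 float32, m along the optical axis (not along the pixel's ray), 0 where there is no reading), "fovy" (degrees; the focal length in pixels is half the picture's height over the tangent of half this angle, whatever the lens; pixels are square), "cx", "cy" (the principal point, pixels), "xyz" and "orientation" of the camera in the world. Camera axes: x right, y down, z forward; pixel columns grow to the right and rows downward; lengths in m; the calibration is good to about 2 mm. A picture is of the moment at which its call begins.
- bot.hand_in(): hands the job in, once; it reports no verdict.
The state is a dict: "time_s": time; "joint_positions": joint angles; "qd": joint speeds; "effort": joint torques, N m; "ee_pos": TCP position; "eef_rot": TCP orientation; "ft_force": force on the tool from outside, world axes, zero at the start; "ft_torque": the same for the moment, N m; "width": finger opening in m.
Only numpy, scipy, OpenCV 4.12 (cv2) and the standard library are available. Lean on these libraries where they do the work, as an engineer would, in place of code of your own. Each camera call takes 0.05 s, during which the arm holds its last target. There are 200 camera calls.

## Working session

There is one attempt and no reset: what is moved stays moved. The work goes in short steps, Python scripts to look and compute and a tool call to move; the robot and the scene stay as the last step left them, time stands still between calls to the robot, and variables do not carry over. Pictures are saved under pics/ and viewed, about 8 in all and at most 12, crops included, and the job is handed in when it is done.

Besides the shell and the picture viewer there is one more tool, called after ">>>" by a JSON object that holds its "op" and its "data". send_rows: Moves the arm, as the interface text tells. Its arguments: {"type":"object","properties":{"commands":{"type":"array","items":{"type":"array","items":{"type":"number"}}},"newtons":{"type":"number"}},"required":["commands"]}

```bash
mkdir -p pics; cat > h.py <<'E'
import numpy as np, cv2
from station import sense, viewer, bot
from scipy.spatial.transform import Rotation as R
def grab(n,save=None):
    f=viewer.grab_frame(n)
    if save: cv2.imwrite('pics/'+save,f['image'][:,:,::-1])
    return f
def cam(f):
    o=np.array(f['orientation'],float)
    M=R.from_euler('xyz',o).as_matrix() if o.shape==(3,) else (R.from_quat(o).as_matrix() if o.shape==(4,) else o)
    return 200/np.tan(np.radians(f['fovy'])/2),M,np.array(f['xyz'])
def plane(f,u,v,z):
    F,M,t=cam(f); d=M@np.array([(u-f['cx'])/F,(v-f['cy'])/F,1]); return t+d*(z-t[2])/d[2]
def cloud(f):
    F,M,t=cam(f); v,u=np.mgrid[:400,:640]; d=f['depth']
    return np.dstack([(u-f['cx'])/F*d,(v-f['cy'])/F*d,d])@M.T+t
E
python3 - <<'E'
from h import *
for n in('top','scene'):
    f=grab(n,n+'0.png'); print(n,f['fovy'],f['cx'],f['cy'],f['xyz'],f['orientation'])
print(sense())
E
```

```text
top 56.83532480122353 321.15541717339516 202.429439003172 [0.43379895 0.01047999 1.29505284] [-3.02219664 -0.01398799 -1.57544264]
scene 53.77368097646484 325.27407399292116 196.31032799859315 [ 1.37666714 -0.31634873  1.00847139] [-2.37228267  0.01127731  1.18828127]
{'time_s': 0.1, 'joint_positions': array([ 1.14521396,  0.62923562,  0.03840129,  1.51825105, -0.02696203,
        0.99630361, -0.01999944]), 'qd': array([ 0.00123152, -0.0010142 ,  0.00108921, -0.00227422,  0.00062588,
        0.00105711, -0.000632  ]), 'effort': array([ 3.24419925e-03, -5.64531076e+01,  1.23040058e+00, -1.93973386e+01,
        1.13355916e-02,  5.39954563e-03,  4.01499540e-05]), 'ee_pos': array([ 0.22868632, -0.60783035,  0.21709737]), 'eef_rot': array([-3.13991192e+00,  2.18845701e-05,  3.59839156e-01]), 'ft_force': array([-0.94686606,  0.26408548,  0.40493769]), 'ft_torque': array([-0.01159498,  0.00047721, -0.01393746]), 'width': 0.08556396628186942}
```

View pics/top0.png

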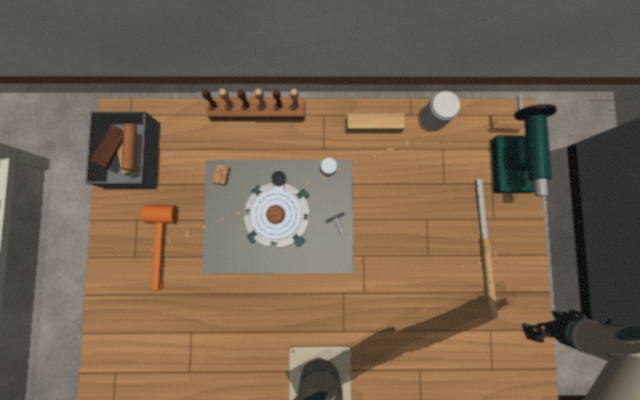

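View pics/scene0.png

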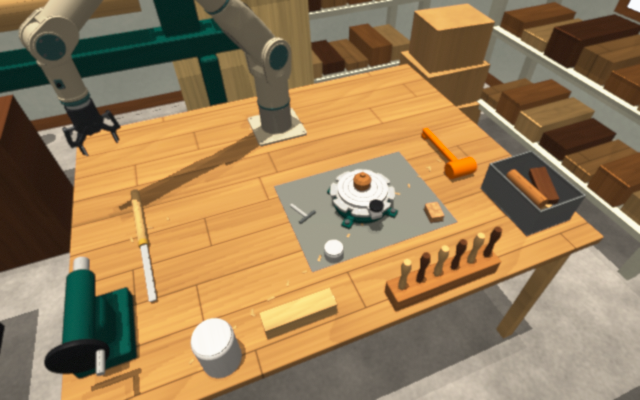

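The top view shows the black head at about (279,178), the table centre and box at about (276,214), and the tin at (329,166). The block is at (221,175), the key at (337,220). The scene view agrees, with the head at (376,207).

```bash
python3 - <<'E'
from h import *
f=grab('top'); im=f['image'].astype(int); P=cloud(f)
sub=np.zeros((400,640),bool); sub[160:260,235:350]=1
z=P[...,2]
cv2.imwrite('pics/crop.png',cv2.resize(f['image'][150:265,205:360,::-1],None,fx=5,fy=5,interpolation=cv2.INTER_CUBIC))
dark=(im.max(2)<60)&sub&(z>.095)&(z<.13)
v,u=np.nonzero(dark); print('head px',u.mean(),v.mean(),len(u),'z',np.median(z[dark]), plane(f,u.mean(),v.mean(),.112))
(c,r)=cv2.minEnclosingCircle(np.c_[u,v].astype(np.float32)); print(c,r,plane(f,*c,.112))
d=sub&(abs(z-.078)<.008)&(im.min(2)>100)
v,u=np.nonzero(d); print('disc z',np.median(z[d]),len(u))
h=cv2.convexHull(np.c_[u,v].astype(np.int32)); e=cv2.fitEllipse(h); print(e, plane(f,*e[0],.078))
b=sub&(z>.115)&(im[...,0]>im[...,2]+40); v,u=np.nonzero(b); print('box',np.median(P[b],0),len(u),plane(f,u.mean(),v.mean(),.13))
s=grab('scene'); Q=cloud(s); si=s['image'].astype(int)
m=(si.max(2)<70)&(abs(Q[...,2]-.110)<.006)&(abs(Q[...,0]-.6)<.2)&(abs(Q[...,1]-.1)<.2)
print('scene head',m.sum(),np.median(Q[m],0), Q[m].min(0),Q[m].max(0))
m=(abs(Q[...,2]-.078)<.004)&(abs(Q[...,0]-.55)<.2)&(abs(Q[...,1]-.1)<.2)
print('scene disc',m.sum(),Q[m].min(0),Q[m].max(0))
E
```

```text
head px 277.8068181818182 177.29545454545453 88 z 0.11162598903531606 [0.65822519 0.13357345 0.112     ]
(278.4156494140625, 177.96987915039062) 6.176643371582031 [0.65599925 0.13158054 0.112     ]
disc z 0.07753829343088381 1754
((276.1961364746094, 212.58425903320312), (49.70979690551758, 54.345558166503906), 8.266572952270508) [0.5464267  0.14131824 0.078     ]
box [0.53754531 0.13878823 0.12414024] 223 [0.53773438 0.13889532 0.13      ]
scene head 118 [0.66387094 0.12794012 0.11170386] [0.64130405 0.10770799 0.10430807] [0.68308568 0.14892134 0.11553134]
scene disc 1055 [0.45973625 0.05755298 0.07403133] [0.67680833 0.22456553 0.08195757]
```

View pics/crop.png

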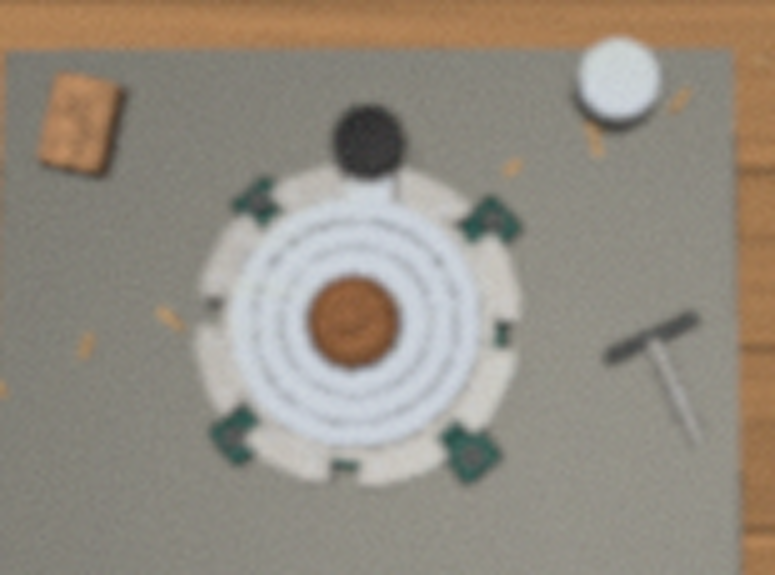

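```bash
cat >> h.py <<'E'
def circ(p):
    A=np.c_[2*p,np.ones(len(p))]; s=np.linalg.lstsq(A,(p**2).sum(1),rcond=None)[0]; return s[:2],np.sqrt(s[2]+s[:2]@s[:2])
def edge(f,c,z,r0,r1,sgn,skip=None):
    """circle fit of the strongest radial brightness step, sampled on the plane z"""
    F,M,t=cam(f); g=cv2.GaussianBlur(cv2.cvtColor(f['image'],cv2.COLOR_RGB2GRAY).astype(np.float32),(0,0),.7)
    for k in range(3):
        pts=[]; rr=np.arange(r0,r1,.0005)
        for a in np.radians(np.arange(0,360,4)):
            w=np.c_[c[0]+rr*np.cos(a),c[1]+rr*np.sin(a),np.full(len(rr),z)]
            if skip and skip(a): continue
            q=(w-t)@M; uv=(q[:,:2]/q[:,2:]*F+[f['cx'],f['cy']]).astype(np.float32)
            s=cv2.remap(g,uv[:,0].reshape(1,-1),uv[:,1].reshape(1,-1),cv2.INTER_LINEAR)[0]
            i=np.argmax(sgn*np.gradient(s)); 
            if 2<i<len(rr)-3: pts.append(w[i,:2])
        pts=np.array(pts); cc,r=circ(pts)
        e=abs(np.linalg.norm(pts-cc,axis=1)-r); cc,r=circ(pts[e<=np.percentile(e,75)]); c=cc
    return c,r,len(pts),np.median(e)
E
python3 - <<'E'
from h import *
for n in('top','scene'):
    f=grab(n)
    print(n,'head',edge(f,(.660,.130),.112,.014,.034,1))
    print(n,'disc',edge(f,(.545,.140),.078,.070,.097,-1,lambda a:abs(a)<.5 or a>5.8))
    print(n,'plate',edge(f,(.545,.140),.060,.095,.122,-1,lambda a:abs(a)<.5 or a>5.8))
E
```

```text
top head (array([0.65512601, 0.1317244 ]), np.float64(0.024237350447529938), 90, np.float64(0.0009790550572595456))
top disc (array([0.54386111, 0.14409144]), np.float64(0.0817099240394196), 73, np.float64(0.0028447423579516518))
top plate (array([0.54300939, 0.14305624]), np.float64(0.10842560803086107), 61, np.float64(0.000747415564315082))
scene head (array([0.6633513 , 0.12859354]), np.float64(0.02438804914144018), 86, np.float64(0.0014697646406726158))
scene disc (array([0.53981089, 0.14275756]), np.float64(0.08555462277967761), 70, np.float64(0.0024632127135793547))
scene plate (array([0.54247908, 0.14165521]), np.float64(0.10906921064150812), 64, np.float64(0.0015452216085403078))
```

>>> {"op": "send_rows", "data": {"commands": [[0,0.02,0.04,0.01,0,0,0],[0,0.045,0.08,0.02,0,0,0],[0,0.07,0.12,0.03,0,0,0],[0,0.095,0.16,0.03,0,0,0],[0,0.12,0.2,0.03,0,0,0]]}}

```text
time_s: 0.8
ee_pos: [0.3497, -0.4067, 0.2481]
eef_rot: [3.141, -0.001, 0.36]
ft_force: [0.9, -0.4, -0.2]
width: 0.0128
```

>>> {"op": "send_rows", "data": {"commands": [[0,0.023,0.04,0,0,0,0],[0,0.046,0.08,0,0,0,0],[0,0.069,0.12,0,0,0,0],[0,0.092,0.16,0,0,0,0],[0,0.115,0.2,0,0,0,0]]}}

```text
time_s: 1.3
ee_pos: [0.4655, -0.205, 0.2484]
eef_rot: [3.141, -0.001, 0.359]
ft_force: [0.6, -0.5, -0.4]
width: 0.0001
```

>>> {"op": "send_rows", "data": {"commands": [[0,0.023,0.04,0,0,0,0],[0,0.046,0.08,0,0,0,0],[0,0.069,0.12,0,0,0,0],[0,0.092,0.16,0,0,0,0],[0,0.115,0.2,0,0,0,0]]}}

```text
time_s: 1.8
ee_pos: [0.5812, -0.0034, 0.2486]
eef_rot: [3.14, -0.001, 0.359]
ft_force: [0.4, -1.3, 0.2]
width: -0.0002
```

Now over the head, then down to about 10 mm above it (tip at 0.122 when the TCP is at 0.141).

>>> {"op": "send_rows", "data": {"commands": [[0,0.023,0.04,0,0,0,0],[0,0.046,0.08,0,0,0,0],[0,0.065,0.11,0,0,0,0],[0,0.077,0.133,0,0,0,0],[0,0.077,0.133,-0.02,0,0,0]]}}

```text
time_s: 2.3
ee_pos: [0.661, 0.1362, 0.2304]
eef_rot: [-3.14, -0.009, 0.365]
ft_force: [1.9, -0.3, -0.3]
width: -0.0004
```

>>> {"op": "send_rows", "data": {"commands": [[0,0,0,-0.025,0,0,0],[0,0,0,-0.05,0,0,0],[0,0,0,-0.075,0,0,0],[0,0,0,-0.085,0,0,0],[0,0,0,-0.085,0,0,0]]}}

```text
time_s: 2.8
ee_pos: [0.6599, 0.1359, 0.1438]
eef_rot: [-3.14, -0.006, 0.365]
ft_force: [0.1, -0.1, 0.6]
width: 0.0002
```

```bash
python3 - <<'E'
from h import *
f=grab('scene'); cv2.imwrite('pics/a.png',cv2.resize(f['image'][120:260,290:470,::-1],None,fx=4,fy=4,interpolation=cv2.INTER_CUBIC)); s=sense();print(s['ee_pos'],s['ft_force'])
E
```

```text
[0.66101949 0.13612289 0.14534206] [ 0.01929029 -0.35869853  0.07354882]
```

View pics/a.png

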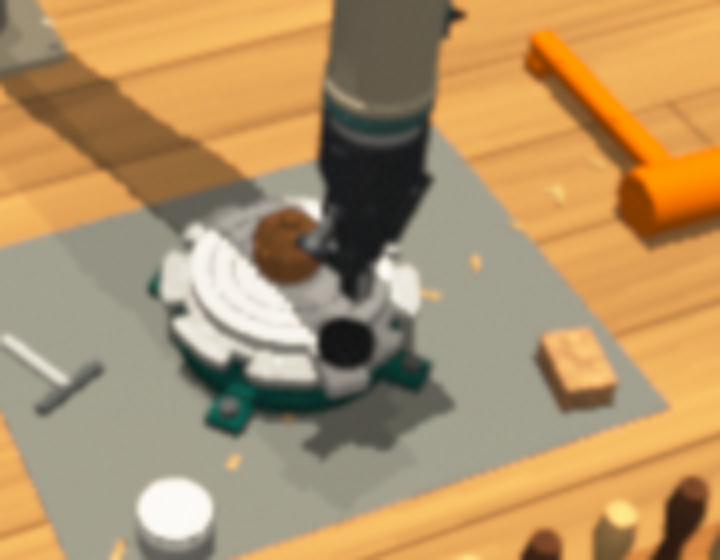

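```bash
python3 - <<'E'
from h import *
f=grab('scene'); F,M,t=cam(f)
for p in ([.661,.136,.126],[.658,.13,.112],[.543,.142,.14],[.661,.136,.145]):
    q=(np.array(p)-t)@M; print(p,q[:2]/q[2]*F+[f['cx'],f['cy']])
P=cloud(f)
for v in range(176,212,3): print(v,[tuple((P[v,u]*1000).astype(int)) for u in (370,374,378,382)])
m=(P[...,2]>.145)&(P[...,2]<.2)&(P[...,0]<.8)&(P[...,0]>.5)&(abs(P[...,1]-.13)<.12); print(m.sum(),P[m].min(0),P[m].max(0))
g=grab('top'); G=cloud(g); cv2.imwrite('pics/b.png',cv2.resize(g['image'][130:265,220:360,::-1],None,fx=4,fy=4,interpolation=cv2.INTER_CUBIC))
print(sense())
E
```

```text
[0.661, 0.136, 0.126] [378.15076769 200.99042349]
[0.658, 0.13, 0.112] [375.59082284 203.9833212 ]
[0.543, 0.142, 0.14] [363.43751482 173.10257441]
[0.661, 0.136, 0.145] [378.68247604 196.6934914 ]
176 [(np.int64(675), np.int64(90), np.int64(259)), (np.int64(684), np.int64(98), np.int64(264)), (np.int64(681), np.int64(112), np.int64(256)), (np.int64(684), np.int64(123), np.int64(255))]
179 [(np.int64(680), np.int64(88), np.int64(253)), (np.int64(655), np.int64(116), np.int64(221)), (np.int64(678), np.int64(115), np.int64(241)), (np.int64(680), np.int64(127), np.int64(239))]
182 [(np.int64(688), np.int64(84), np.int64(250)), (np.int64(686), np.int64(98), np.int64(243)), (np.int64(659), np.int64(128), np.int64(208)), (np.int64(681), np.int64(128), np.int64(227))]
185 [(np.int64(693), np.int64(82), np.int64(243)), (np.int64(686), np.int64(99), np.int64(231)), (np.int64(674), np.int64(120), np.int64(212)), (np.int64(675), np.int64(133), np.int64(208))]
188 [(np.int64(557), np.int64(163), np.int64(77)), (np.int64(687), np.int64(100), np.int64(219)), (np.int64(681), np.int64(117), np.int64
[... 1433 characters left out ...]
 [0.67530427 0.14940731 0.19875868]
{'time_s': 2.95, 'joint_positions': array([-0.21466809,  0.73467536, -0.05056206,  1.51763369,  0.04111581,
        0.87904407, -1.4835242 ]), 'qd': array([ 0.00090576, -0.00735872,  0.00066619, -0.00245705,  0.0018999 ,
       -0.00467742,  0.0002456 ]), 'effort': array([-1.82053033e-02, -5.91574323e+01,  1.02781446e-02, -1.75670511e+01,
        1.30470904e-03, -1.73864455e-02,  9.75620310e-05]), 'ee_pos': array([0.6620444 , 0.13637951, 0.14685297]), 'eef_rot': array([-3.14065775, -0.01146418,  0.36533476]), 'ft_force': array([ 0.89830038, -0.08944639, -0.23438456]), 'ft_torque': array([0.05333644, 0.01920226, 0.03727581]), 'width': -6.95612360952386e-05}
```

View pics/b.png

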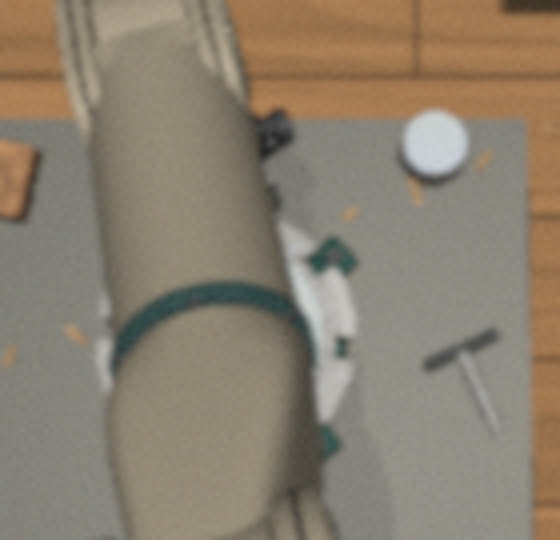

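Scene crop: the fingertip is above the head, with its lower end at scene pixel (379,195). That is about 20 mm higher than the stated geometry suggests. In the top crop the arm hides the table. I'll descend slowly and let the force show where contact is.

>>> {"op": "send_rows", "data": {"commands": [[0,-0.002,-0.005,-0.003,0,0,0],[0,-0.002,-0.005,-0.006,0,0,0],[0,-0.002,-0.005,-0.009,0,0,0],[0,-0.002,-0.005,-0.012,0,0,0],[0,-0.002,-0.005,-0.012,0,0,0]]}}

```text
time_s: 3.45
ee_pos: [0.6597, 0.1314, 0.1342]
eef_rot: [-3.14, -0.01, 0.365]
ft_force: [0.2, 0.3, -0.2]
width: -0.0003
```

>>> {"op": "send_rows", "data": {"commands": [[0,0,0,-0.002,0,0,0],[0,0,0,-0.004,0,0,0],[0,0,0,-0.006,0,0,0],[0,0,0,-0.008,0,0,0],[0,0,0,-0.008,0,0,0]]}}

```text
time_s: 3.95
ee_pos: [0.6594, 0.1314, 0.1258]
eef_rot: [-3.14, -0.01, 0.365]
ft_force: [0.3, -0.6, -0.3]
width: -0.0002
```

>>> {"op": "send_rows", "data": {"commands": [[0,0,0,-0.002,0,0,0],[0,0,0,-0.004,0,0,0],[0,0,0,-0.006,0,0,0],[0,0,0,-0.008,0,0,0],[0,0,0,-0.008,0,0,0]]}}

```text
time_s: 4.45
ee_pos: [0.6592, 0.1313, 0.1174]
eef_rot: [-3.14, -0.009, 0.365]
ft_force: [0.1, -1.1, 0.0]
width: -0.0002
```

```bash
python3 - <<'E'
from h import *
f=grab('scene'); cv2.imwrite('pics/c.png',cv2.resize(f['image'][150:240,320:440,::-1],None,fx=6,fy=6,interpolation=cv2.INTER_CUBIC)); s=sense();print(s['ee_pos'],s['ft_force'],s['effort'])
E
```

```text
[0.65929398 0.13135231 0.11763965] [-0.14762034 -0.690973   -0.04128973] [-5.77538067e-04 -6.05039048e+01  1.75739470e-02 -1.69895124e+01
  2.22220493e-03 -4.79836541e-02 -4.11713954e-04]
```

View pics/c.png

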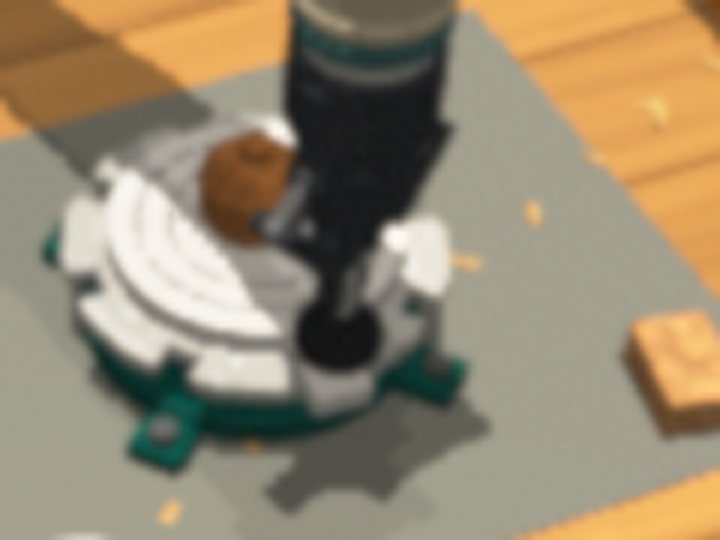

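The finger's lower end is at scene pixel (377,202), over the head at (377,206). The force is still zero, so I'll continue down.

>>> {"op": "send_rows", "data": {"commands": [[0,0,0,-0.001,0,0,0],[0,0,0,-0.003,0,0,0],[0,0,0,-0.004,0,0,0],[0,0,0,-0.006,0,0,0],[0,0,0,-0.006,0,0,0]]}}

```text
time_s: 5.0
ee_pos: [0.659, 0.1313, 0.1112]
eef_rot: [-3.14, -0.009, 0.365]
ft_force: [-0.8, -0.4, -0.4]
width: -0.0001
```

>>> {"op": "send_rows", "data": {"commands": [[0,0,0,-0.001,0,0,0],[0,0,0,-0.003,0,0,0],[0,0,0,-0.004,0,0,0],[0,0,0,-0.006,0,0,0],[0,0,0,-0.006,0,0,0]]}}

```text
time_s: 5.5
ee_pos: [0.6588, 0.1312, 0.1049]
eef_rot: [-3.14, -0.008, 0.365]
ft_force: [0.2, 0.1, 0.5]
width: -0.0003
```

```bash
python3 - <<'E'
from h import *
f=grab('scene'); cv2.imwrite('pics/d.png',cv2.resize(f['image'][170:225,345:415,::-1],None,fx=9,fy=9,interpolation=cv2.INTER_CUBIC)); P=cloud(f)
for v in range(180,218,2): print(v,[tuple((P[v,u]*1000).astype(int).tolist())+(int(f['image'][v,u].mean()),) for u in (371,375,379,383)])
s=sense();print(s['ee_pos'],s['ft_force'],s['joint_positions'])
E
```

```text
180 [(675, 94, 242, 33), (685, 102, 248, 27), (689, 112, 248, 26), (695, 121, 250, 26)]
182 [(673, 96, 232, 57), (680, 105, 235, 26), (677, 120, 226, 32), (666, 141, 209, 25)]
184 [(679, 93, 231, 49), (676, 108, 223, 24), (681, 118, 223, 26), (670, 139, 205, 24)]
186 [(682, 92, 226, 35), (678, 108, 216, 26), (681, 119, 215, 25), (670, 140, 197, 24)]
188 [(650, 112, 181, 48), (676, 110, 205, 26), (681, 120, 206, 26), (673, 139, 191, 27)]
190 [(566, 162, 75, 63), (668, 116, 187, 27), (678, 122, 195, 25), (664, 146, 172, 73)]
192 [(684, 93, 203, 53), (659, 122, 168, 29), (679, 123, 187, 26), (665, 146, 164, 115)]
194 [(683, 94, 193, 27), (671, 115, 174, 31), (669, 130, 167, 39), (602, 188, 81, 154)]
196 [(683, 95, 184, 38), (676, 113, 172, 26), (670, 130, 159, 57), (606, 186, 76, 164)]
198 [(602, 144, 80, 108), (680, 111, 167, 28), (667, 133, 146, 73), (615, 181, 77, 135)]
200 [(608, 141, 77, 79), (670, 118, 146, 30), (669, 133, 139, 71), (616, 182, 68, 111)]
202 [(645, 120, 112, 27), (670, 119, 138, 32), (667, 135, 127, 63), (616, 182, 58, 99)]
204 [(652, 116, 111, 21), (673, 118, 131, 38), (662, 139, 113, 41), (667, 150, 113, 69)]
206 [(661, 112, 113, 21), (664, 124, 112, 25), (667, 137, 109, 21), (673, 147, 110, 62)]
208 [(666, 109, 110, 21), (671, 120, 111, 22), (676, 132, 111, 22), (678, 145, 107, 78)]
210 [(666, 110, 101, 67), (676, 119, 107, 22), (681, 129, 108, 31), (648, 166, 58, 86)]
212 [(656, 117, 77, 131), (676, 119, 98, 94), (666, 140, 78, 111), (624, 183, 17, 59)]
214 [(661, 115, 75, 120), (670, 124, 80, 144), (669, 139, 73, 137), (630, 180, 14, 43)]
216 [(661, 116, 64, 95), (672, 123, 74, 122), (676, 136, 71, 106), (633, 179, 8, 54)]
[0.65889771 0.13126567 0.10505836] [ 0.22179946  0.0905333  -0.3284632 ] [-0.20865195  0.78017254 -0.04965067  1.5570267   0.04537233  0.7972529
 -1.48065498]
```

View pics/d.png

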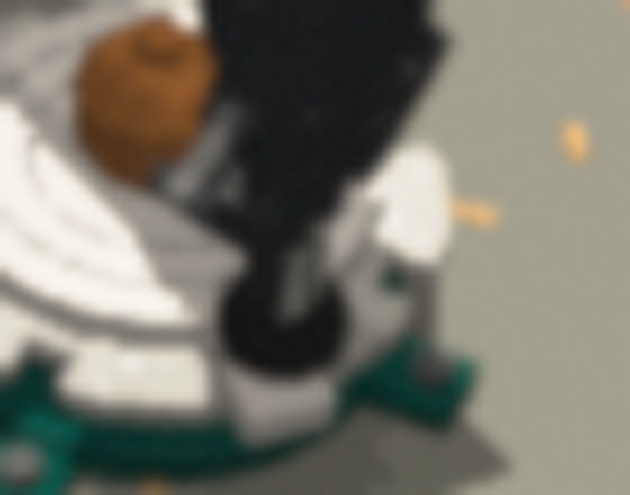

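Crop d shows the tip at about (377,204), a few mm above the centre of the head at (377,205). The reported z is offset from the stated geometry by about 28 mm, so I'm relying on force and sight.

>>> {"op": "send_rows", "data": {"commands": [[0,0,0,-0.001,0,0,0],[0,0,0,-0.003,0,0,0],[0,0,0,-0.004,0,0,0],[0,0,0,-0.005,0,0,0],[0,0,0,-0.005,0,0,0]]}}

```text
time_s: 6.05
ee_pos: [0.6588, 0.1313, 0.0998]
eef_rot: [-3.14, -0.008, 0.366]
ft_force: [0.7, 0.2, -0.3]
width: 0.0001
```

>>> {"op": "send_rows", "data": {"commands": [[0,0,0,-0.001,0,0,0],[0,0,0,-0.003,0,0,0],[0,0,0,-0.004,0,0,0],[0,0,0,-0.005,0,0,0],[0,0,0,-0.005,0,0,0]]}}

```text
time_s: 6.55
ee_pos: [0.659, 0.1313, 0.0951]
eef_rot: [-3.14, -0.009, 0.365]
ft_force: [-1.1, -0.3, 5.7]
width: -0.0001
```

>>> {"op": "send_rows", "data": {"commands": [[0,0,0,-0.002,0,0,0],[0,0,0,-0.004,0,0,0],[0,0,0,-0.006,0,0,0],[0,0,0,-0.008,0,0,0],[0,0,0,-0.008,0,0,0]]}}

```text
time_s: 7.05
ee_pos: [0.659, 0.1313, 0.0875]
eef_rot: [-3.14, -0.009, 0.365]
ft_force: [-1.9, -0.1, 7.2]
width: 0.0002
```

>>> {"op": "send_rows", "data": {"commands": [[0,0,0,-0.001,0,0,0],[0,0,0,-0.002,0,0,0],[0,0,0,-0.003,0,0,0],[0,0,0,-0.004,0,0,0],[0,0,0,-0.004,0,0,0]]}}

```text
time_s: 7.55
ee_pos: [0.659, 0.1313, 0.0847]
eef_rot: [-3.14, -0.009, 0.365]
ft_force: [-2.5, -0.5, 10.6]
width: -0.0001
```

>>> {"op": "send_rows", "data": {"commands": [[0,0.0004,0.0061,-0.002,0,0,3],[0,0.0005,0.0122,-0.002,0,0,6],[0,0.0003,0.0183,-0.002,0,0,9],[0,-0.0002,0.0244,-0.002,0,0,12],[0,-0.0011,0.0305,-0.002,0,0,15]]}}

```text
time_s: 8.05
ee_pos: [0.6582, 0.1614, 0.0847]
eef_rot: [-3.141, -0.009, 0.629]
ft_force: [-4.1, -3.1, 13.6]
width: 0.0001
```

```bash
python3 - <<'E'
from h import *
f=grab('scene'); cv2.imwrite('pics/e.png',cv2.resize(f['image'][150:240,320:440,::-1],None,fx=6,fy=6,interpolation=cv2.INTER_CUBIC)); s=sense();print(s['ee_pos'],s['ft_force'])
E
```

```text
[0.65798474 0.16316779 0.08468147] [-3.92382764 -1.00008624 13.73331645]
```

View pics/e.png

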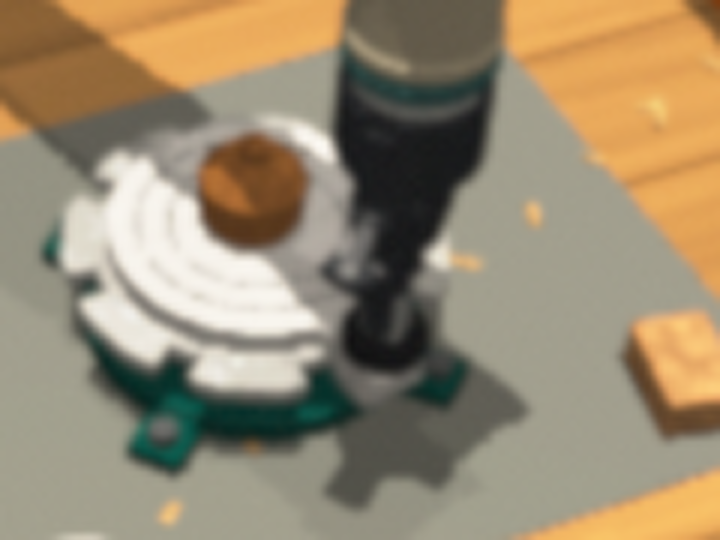

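The head has turned with the finger to about (384,206), still pressed. The box is undisturbed. I'll continue the arc.

>>> {"op": "send_rows", "data": {"commands": [[0,-0.0012,0.006,-0.002,0,0,3],[0,-0.0028,0.0119,-0.002,0,0,6],[0,-0.0046,0.0178,-0.002,0,0,9],[0,-0.0068,0.0235,-0.002,0,0,12],[0,-0.0092,0.0291,-0.002,0,0,15]]}}

```text
time_s: 8.6
ee_pos: [0.6493, 0.1914, 0.0846]
eef_rot: [3.141, -0.01, 0.895]
ft_force: [-4.3, -3.0, 15.3]
width: -0.0002
```

```bash
python3 - <<'E'
from h import *
s=sense();p=s['ee_pos'];d=p[:2]-[.5427,.1424];print(p,s['ft_force'],np.hypot(*d),np.degrees(np.arctan2(d[1],d[0])))
f=grab('scene')
g=f['image'].astype(int); P=cloud(f)
m=(g.max(2)<45)&(abs(P[...,2]-.098)<.006)&(abs(P[...,0]-.6)<.15)&(abs(P[...,1]-.18)<.15); q=P[m]
q=np.median(q,0); print(m.sum(),q,np.degrees(np.arctan2(q[1]-.1424,q[0]-.5427)))
E
```

```text
[0.64929082 0.19138845 0.08464533] [-4.29983811 -3.01496619 15.32795409] 0.11730929414619669 24.683203286384792
65 [0.65907076 0.18211768 0.09688512] 18.84492347803511
```

>>> {"op": "send_rows", "data": {"commands": [[0,-0.0027,0.0055,-0.002,0,0,3],[0,-0.0052,0.01,-0.002,0,0,5.5],[0,-0.0078,0.0143,-0.002,0,0,8],[0,-0.0107,0.0186,-0.002,0,0,10.5],[0,-0.0125,0.021,-0.002,0,0,12]]}}

```text
time_s: 9.15
ee_pos: [0.6365, 0.213, 0.0846]
eef_rot: [3.141, -0.01, 1.109]
ft_force: [-3.2, -3.9, 14.6]
width: 0.0001
```

```bash
python3 - <<'E'
from h import *
f=grab('scene'); F,M,t=cam(f)
cv2.imwrite('pics/f.png',cv2.resize(f['image'][150:240,320:440,::-1],None,fx=6,fy=6,interpolation=cv2.INTER_CUBIC))
s=sense();p=s['ee_pos'];d=p[:2]-[.5427,.1424];print(p,s['ft_force'],np.hypot(*d),np.degrees(np.arctan2(d[1],d[0])))
for a in (34,36,38,39,40,42):
    w=np.array([.5427+.116*np.cos(np.radians(a)),.1424+.116*np.sin(np.radians(a)),.098]); q=(w-t)@M; print(a,((q[:2]/q[2]*F+[f['cx'],f['cy']])-[320,150])*6)
c=np.array([.5427+.116*np.cos(np.radians(38)),.1424+.116*np.sin(np.radians(38))])
e=edge(f,c,.098,.017,.032,1); print(e,np.degrees(np.arctan2(*(e[0]-[.5427,.1424])[::-1])))
E
```

```text
[0.63617588 0.21349155 0.08466534] [-3.45169901 -3.83426995 15.32307088] 0.11743828168456286 37.254209639921044
34 [444.62186905 277.00754459]
36 [447.98725678 272.42347149]
38 [451.09935749 267.75792775]
39 [452.55955625 265.39669584]
40 [453.95544136 263.01761096]
42 [456.55318438 258.20925445]
(array([0.63825543, 0.20927941]), np.float64(0.0249944435467093), 73, np.float64(0.0023650499405666638)) 34.9882410865631
```

View pics/f.png

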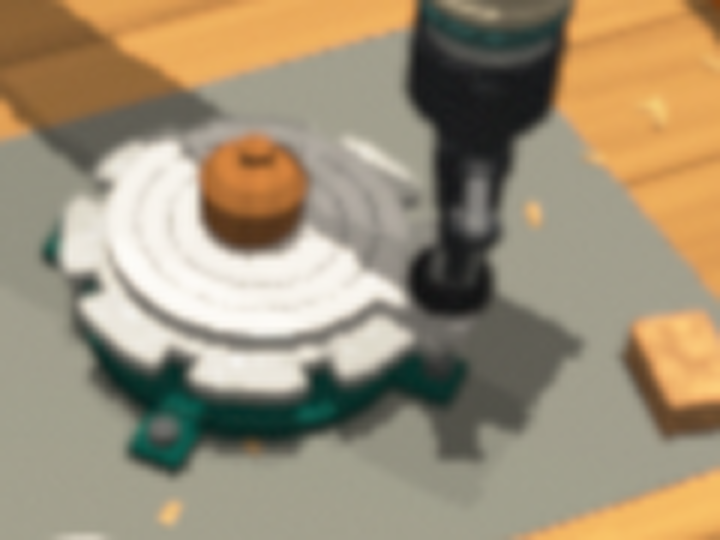

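The table is at roughly 36–37° of the 39° target, with the head at crop (451,276). I'll ease up to light pressure so the tooth rides under the plate, then creep on until it snaps in.

>>> {"op": "send_rows", "data": {"commands": [[0,0,0,0.001,0,0,0],[0,0,0,0.003,0,0,0],[0,0,0,0.004,0,0,0],[0,0,0,0.005,0,0,0],[0,0,0,0.005,0,0,0]]}}

```text
time_s: 9.7
ee_pos: [0.6362, 0.2134, 0.0898]
eef_rot: [3.141, -0.01, 1.11]
ft_force: [-1.2, -0.7, 5.1]
width: 0.0002
```

>>> {"op": "send_rows", "data": {"commands": [[0,-0.0004,0.0005,0,0,0,0],[0,-0.0007,0.0009,0,0,0,0],[0,-0.0011,0.0014,0,0,0,0],[0,-0.0015,0.0019,0,0,0,1],[0,-0.0015,0.0019,0,0,0,1]]}}

```text
time_s: 10.2
ee_pos: [0.6348, 0.2153, 0.09]
eef_rot: [3.141, -0.01, 1.128]
ft_force: [0.7, -1.4, 5.6]
width: 0.0
```

>>> {"op": "send_rows", "data": {"commands": [[0,-0.0004,0.0005,0,0,0,0],[0,-0.0007,0.0009,0,0,0,0],[0,-0.0011,0.0013,0,0,0,0],[0,-0.0013,0.0016,0,0,0,1],[0,-0.0013,0.0016,0,0,0,1]]}}

```text
time_s: 10.7
ee_pos: [0.6333, 0.2172, 0.0902]
eef_rot: [3.141, -0.01, 1.147]
ft_force: [-0.4, -2.1, 5.8]
width: -0.0001
```

>>> {"op": "send_rows", "data": {"commands": [[0,0,0,0.001,0,0,0],[0,0,0,0.002,0,0,0],[0,0,0,0.003,0,0,0],[0,0,0,0.004,0,0,0],[0,0,0,0.004,0,0,0]]}}

```text
time_s: 11.2
ee_pos: [0.633, 0.2176, 0.0944]
eef_rot: [-3.141, -0.01, 1.147]
ft_force: [0.3, -1.6, 5.1]
width: 0.0002
```

The force still follows the spring curve at z 0.0944 (about 5 mm depth), so the tooth is rising into the notch. I'll lift off.

>>> {"op": "send_rows", "data": {"commands": [[0,0,0,0.003,0,0,0],[0,0,0,0.006,0,0,0],[0,0,0,0.012,0,0,0],[0,0,0,0.025,0,0,0],[0,0,0,0.045,0,0,0]]}}

```text
time_s: 11.7
ee_pos: [0.6319, 0.2177, 0.1392]
eef_rot: [-3.139, -0.009, 1.147]
ft_force: [0.6, 0.3, -0.1]
width: 0.0
```

>>> {"op": "send_rows", "data": {"commands": [[0,0,0,0.04,0,0,0],[0,0,0,0.08,0,0,0],[0,0,-0.03,0.12,0,0,0],[0,0,-0.07,0.15,0,0,0],[0,0,-0.11,0.16,0,0,0]]}}

```text
time_s: 12.2
ee_pos: [0.6333, 0.1082, 0.3042]
eef_rot: [3.138, -0.014, 1.149]
ft_force: [0.3, 0.1, -0.4]
width: -0.0002
```

>>> {"op": "send_rows", "data": {"commands": [[0,-0.02,-0.04,0,0,0,0],[0,-0.04,-0.08,0,0,0,0],[0,-0.06,-0.12,0,0,0,0],[0,-0.08,-0.16,0,0,0,0],[0,-0.1,-0.2,0,0,0,0]]}}

```text
time_s: 12.7
ee_pos: [0.5323, -0.0929, 0.3051]
eef_rot: [3.137, -0.014, 1.15]
ft_force: [1.1, -0.3, -0.3]
width: -0.0003
```

>>> {"op": "send_rows", "data": {"commands": [[0,-0.02,-0.04,0,0,0,0],[0,-0.04,-0.08,0,0,0,0],[0,-0.06,-0.12,0,0,0,0],[0,-0.08,-0.16,0,0,0,0],[0,-0.1,-0.2,0,0,0,0]]}}

```text
time_s: 13.2
ee_pos: [0.4316, -0.294, 0.3061]
eef_rot: [3.136, -0.014, 1.151]
ft_force: [0.9, -0.5, -0.2]
width: -0.0001
```

```bash
python3 - <<'E'
from h import *
s=sense();print(s['time_s'],s['ee_pos'],s['ft_force'])
c=np.array([.5427,.1424])
for n in('top','scene'):
    f=grab(n,n+'9.png'); P=cloud(f); g=f['image'].astype(int)
    m=(g.max(2)<60)&(abs(P[...,2]-.105)<.015)&(abs(P[...,0]-.633)<.05)&(abs(P[...,1]-.215)<.05)
    print(n,m.sum(),np.percentile(P[m][:,2],[25,50,75]),np.median(P[m],0))
    for z in(.112,.103):
        e=edge(f,(.633,.215),z,.014,.034,1); d=e[0]-c; print(z,e,np.hypot(*d),np.degrees(np.arctan2(d[1],d[0])))
    if n=='top': cv2.imwrite('pics/t.png',cv2.resize(f['image'][150:265,205:360,::-1],None,fx=5,fy=5,interpolation=cv2.INTER_CUBIC))
E
```

```text
13.2 [ 0.43155229 -0.29398952  0.30608949] [ 0.91253506 -0.47061141 -0.23728921]
top 99 [0.11015806 0.11156013 0.11271762] [0.62995696 0.21964588 0.11156013]
0.112 (array([0.62810496, 0.21665815]), np.float64(0.02418013327113605), 90, np.float64(0.0008689121467498027)) 0.11317367158605081 41.006400827794174
0.103 (array([0.62968312, 0.21818111]), np.float64(0.024292158905784685), 90, np.float64(0.0007337467148822354)) 0.11536394649685539 41.062910488826006
scene 112 [0.10988121 0.1112539  0.11224837] [0.63698567 0.21305405 0.1112539 ]
0.112 (array([0.63683412, 0.21289034]), np.float64(0.025212484583166255), 90, np.float64(0.0017615109559145584)) 0.11760153698016353 36.82692706646708
0.103 (array([0.62948814, 0.21792827]), np.float64(0.025455054579582255), 90, np.float64(0.0017909905492660503)) 0.11505086214995273 41.03175398269818
```

View pics/t.png

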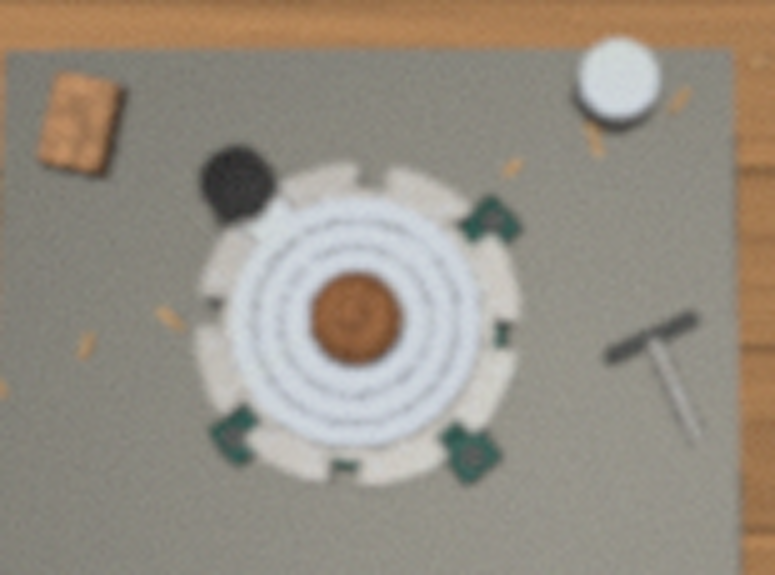

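The head's top is at z 0.1115, the same as at the start (0.1116), so the plunger is fully up. It sits one notch on, at crop (237,183), with the box still standing in the middle and the tin, block and key unmoved.

```bash
python3 -c "
from h import *
print(bot.hand_in())"
```

```text
the job is handed in; nothing more can be done
None
```

The turntable is indexed one division counter-clockwise and locked, and the job was handed in at about 13.3 s.

I pressed the plunger head to its stop with the closed fingertips, with no more than about 15 N. I dragged it about 43° round, eased the pressure, and crept on until the tooth rose into the next notch. Then I lifted off and moved clear.

**Last checks**
- **Plunger:** the head's top measures 0.1115 m, the same as at the start, so it is fully up.
- **Table angle:** the head stands at the next notch. The angle readings were 41° and 37° in the two views, either side of the expected 39°. That spread is camera error and larger than the locking play, so the plunger height is the real evidence that it locked.
- **Other things:** in the top view the box is standing in the middle, and the tin, sanding block and key are where they were. The mallet and gouge were not checked separately, but the arm never came near them.
- **Robot:** it is well clear, with about 1 N or less at the wrist.

**Disagreement:** contact came with the reported TCP at about 0.096 m. By the stated 19 mm fingertip length it should have come at about 0.131 m. I went by force and camera instead.

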